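# Clamp practice blocks into a keyhole-surgery trainer

## Robot

A 6-joint arm with a two-finger parallel gripper is mounted at the origin on the work surface. World frame = base frame: x ahead of the robot, y to its left, z up, the work surface at z = 0. Lengths are in m, angles in rad, forces in N, time in s.
With the tool pointing down it reaches from about 0.275 to 0.75 m from the base axis. Payload 10.2 kg.
Tool frame: the origin (TCP) lies between the finger pads; the fingertips stand 17 mm ahead of it and the grasp point (between the pads) lies 2 mm behind it; z points along the fingers, y is the line along which they close (so a half turn about z gives the same grasp; the last joint's range is limited). The gripper opens to 88 mm and grips with 3 to 60 N. Pads are 18 mm wide; open, the fingers measure 123 mm over their backs; the gripper's body (75 mm by 187 mm) begins 45 mm behind the grasp point.
Start: joints at [-1.566, 0.313, 1.498, -0, 1.331, -0.223], TCP at [0.119, -0.511, 0.256] pointing down, gripper open.
Joint ranges: [-2.94, 2.94], [-0.97, 2.17], [0.19, 2.56], [-1.23, 4.37], [0.02, 3.11], [-2.88, 2.88]. Speed limits (rad/s): [2.39, 2.39, 3.01, 3.14, 3.14, 3.14].

## Interface

Orientations are given as a unit quaternion [x, y, z, w].
In Python, from station import arm gives the robot as it stands.
- The arm moves only by the shell command python3 inch.py 'ROWS'. ROWS is a JSON list that holds a single list of rows (three levels of brackets), with 1 to 8 rows, each of 5 numbers: dx, dy, dz in m, then a turn about the tool's z in rad, then the finger opening in m; each row shifts and turns the commanded pose from where the row before left it, along the tool's axes as they then stand; what a row does not reach is not made up. A row lasts 1/8 s, in which the tool goes at most 0.0625 m and 0.188 rad, less where a joint would pass 70% of its speed; a pose out of reach is approached as far as the arm can. The fingers move at their own pace and stop on an object; the grip force is fixed at half the most. Time passes only in rows, so rows that do not move let the fingers close. It prints the time, the measured TCP pose, the force, the opening and the grip force at its end. Input that does not fit is refused with a message, and nothing moves.
- arm.get_obs(): the state, without advancing time (a new reading comes with each control period).
- arm.camera(name): name is "scene" or "top" or "wrist"; returns the picture (400x640x3 uint8, red, green, blue); there is no depth.
- arm.camera_info(name): a dict with "intrinsics" (3x3 intrinsics, pixels), "distortion" ([k1, k2, p1, p2, k3] as OpenCV has them; the pictures are not rectified), "rvec" (rotation vector, rad) and "tvec" (3), from world to camera coordinates, as OpenCV has them. Camera axes: x right, y down, z forward; pixel columns grow to the right and rows downward; lengths in m; the calibration is good to about 2 mm. A picture is of the moment at which its call begins: read the wrist's pose just before it. camera_info takes no time and is no camera call; for the wrist camera it gives the pose at the moment of the call.
- arm.sign_off(): hands the job in; it is judged then, once.
The state is a dict: "time": time; "joint_positions": joint angles; "dq": joint speeds; "joint_torque": joint torques, N m; "position": TCP position; "tool_rot": TCP orientation; "contact_force": force on the tool from outside, world axes, zero at the start; "ft_torque": the same for the moment, N m; "finger_gap": finger opening in m; "finger_force": force on a finger pad.
Only numpy, scipy, OpenCV 4.12 (cv2) and the standard library are available. Lean on these libraries where they do the work, as an engineer would, in place of code of your own. Each camera call takes 0.05 s, during which the arm holds its last target. There are 200 camera calls.

## Task

Get the trainer ready for the next exercise: pull its front flap all the way down and set every practice block that lies on the table into the clamp bay, flat on the floor with grip tabs up, side by side across the bay, long faces against each other and the first against the fixed jaw, ends lined up with the jaws. Then turn the ratchet knob clockwise until the jaw grips the row and the knob clearly slips and clicks (by 20 degrees or more), and push the flap back up until it is fully closed. Leave everything else on the table where it is.

Things in the scene. Friction and masses are not known exactly. Their poses are not given: they have to be found in the camera images.
- trainer: white trainer base plate, 170 (its x, front to back) x 300 (y) x 10 mm, fixed, front (-x) towards the robot. Origin: centre of the underside. At its +y end the fixed jaw (110 mm along x, 15 thick, top 55 mm above the table), at its -y end a gearbox (100 x 82 mm, top at 70 mm) with the ratchet knob upright on top (at y = -108 mm); between them the open clamp bay. Nothing stands at its back.
- bay_datum (a point): the foot of the fixed jaw's inner face, on the bay floor (10 mm above the table) in the middle of the jaw's length; axes as the trainer's. The bay runs from here towards -y, 185 mm to the moving jaw when that is fully back, and is centred on x = 0 of this point.
- flap (a joint): front flap, hinged along its bottom edge: 0 = upright (closed), 1.3 rad = its stop, fully down towards the robot. Stiff hinge: it stays where it is left; about 4 N at the bar moves it. The panel is 270 mm wide, 8 mm thick and reaches 80 mm from the hinge line.
- flap_bar (a point): middle of the flap's pull bar: a round steel bar 12 mm thick and 110 mm long, parallel to the hinge, 125 mm from the hinge line, in the plane of the panel, with a free gap of 39 mm between it and the panel's edge. When closed it is 145 mm above the table, fully down 53 mm.
- flap_hinge (a point): middle of the flap's hinge line, which runs along the trainer's y, 20 mm above the table
- clamp_jaw (a joint): travel of the moving jaw towards the fixed jaw (m): 0 = fully back, face 185 mm from the fixed jaw's; at most 0.15. The knob drives it, 20 mm per rad of turning, by racks in the floor; it stays where it is left.
- jaw_pad: the moving aluminium jaw, 100 mm (x) by 15 mm by 40 mm high. Origin: foot of its pressing face, in the middle; axes as the trainer's; it presses towards +y.
- ratchet (a joint): slip of the ratchet knob on its spindle (rad), 0 at the start. It stays about 0 while the knob drives the jaw and grows by the angle that the knob is turned clockwise once the jaw is stopped and the ratchet slips (at 0.4 N m).
- knob_grip (a point): on the axis of the ratchet knob at the height to grip it, 102 mm above the table. The knob is an upright black ribbed cylinder 52 mm across, from 78 to 118 mm above the table, with a white line on top; turning it clockwise seen from above closes the jaw, anticlockwise opens it.
- block_1: practice block: grey plastic slab 100 mm long (its x), 40 mm thick (its y), 30 mm high, with a grip tab standing in the middle of its top, 16 mm along x, 30 mm along y and 35 mm high (its top 65 mm above the underside); two steel pegs on the slab's top. About 0.18 kg. Origin: centre of the underside; z up. May be absent.
- block_2: practice block: grey plastic slab 100 mm long (its x), 40 mm thick (its y), 30 mm high, with a grip tab standing in the middle of its top, 16 mm along x, 30 mm along y and 35 mm high (its top 65 mm above the underside); two wire loops on the slab's top. About 0.18 kg. Origin: centre of the underside; z up. May be absent.
- block_3: practice block: grey plastic slab 100 mm long (its x), 40 mm thick (its y), 30 mm high, with a grip tab standing in the middle of its top, 16 mm along x, 30 mm along y and 35 mm high (its top 65 mm above the underside); two black discs on the slab's top. About 0.18 kg. Origin: centre of the underside; z up. May be absent.
- block_4: practice block: grey plastic slab 100 mm long (its x), 40 mm thick (its y), 30 mm high, with a grip tab standing in the middle of its top, 16 mm along x, 30 mm along y and 35 mm high (its top 65 mm above the underside); two black lines on the slab's top. About 0.18 kg. Origin: centre of the underside; z up. May be absent.
- jar: small glass jar with white cap, 42 mm across, 60 mm high; a bystander, to be left alone. Origin: underside
- weight: steel cylinder, 36 mm across, 45 mm high; a bystander, to be left alone. Origin: underside
- bowl: steel bowl, 120 mm across, 40 mm high; a bystander, to be left alone. Origin: underside
- grasper_1: long keyhole-surgery grasper (steel shaft, blue ring handles), about 330 mm long; a bystander, to be left alone. Origin: underside
- grasper_2: a second such grasper; a bystander, to be left alone. Origin: underside
- box_of_clips: cardboard box 70 x 110 x 50 mm; a bystander, to be left alone. Origin: underside
- spray: green bottle with white cap, 56 mm across, 150 mm high; a bystander, to be left alone. Origin: underside

How it is judged:
By the outcome, as a careful person would: the job done as asked, in the order asked, and still so for the second after the job is handed in, with the robot touching nothing.
Of block_1, block_2, block_3, block_4 only 2 to 4 are there at a start; the rules pass over those that are not, and their reading is None.
At some moment in a run one of block_1, block_2, block_3, block_4 may be knocked a few centimetres aside while the robot is not near it.
Once in a run the grip may slacken for a moment while it holds something.
It also fails if it takes over 210 s, if anything falls off the work surface, if the arm or the gripper's body presses on something with over 40 N, if the wrist force passes 120 N, or if a joint passes its speed limit or range.

## Working session

There is one attempt and no reset: what is moved stays moved. The work goes in short steps, Python scripts to look and compute and a shell command to move; the robot and the scene stay as the last step left them, time stands still between calls to the robot, and variables do not carry over. Pictures are saved under pics/ and viewed, at most 14 in all, crops included, and the job is handed in when it is done.

```bash
ls; mkdir -p pics; python3 - <<'E'
from station import arm
import cv2
o=arm.get_obs(); print(o)
for n in("scene","top"):
    cv2.imwrite(f"pics/{n}0.png",arm.camera(n)[...,::-1]); print(n,arm.camera_info(n))
E
```

```text
inch.py
pics
station.py
{'time': 0.0, 'joint_positions': array([-1.56639283e+00,  3.13416305e-01,  1.49846221e+00,  1.56327910e-05,
        1.33099784e+00, -2.23364999e-01]), 'dq': array([ 7.12747164e-04, -1.99638834e-03,  9.48143147e-05,  2.69419199e-04,
        1.07000535e-03,  1.17923736e-03]), 'joint_torque': array([ 7.50460856e-06, -4.02211547e+01, -2.52267998e+01,  6.94633741e-02,
        3.53390677e-02, -1.29395603e-04]), 'position': array([ 0.1185557 , -0.51119689,  0.25516884]), 'tool_rot': array([ 9.93522202e-01,  1.13636362e-01,  7.76762049e-05, -6.37179435e-04]), 'contact_force': array([ 0.6542202 , -0.31386025,  0.94736377]), 'ft_torque': array([ 0.01229479, -0.02424087, -0.00151315]), 'finger_force': 0.0, 'finger_gap': 0.08769446074758093}
scene {'intrinsics': array([[463.67361565,   0.        , 310.58672273],
       [  0.        , 463.67361565, 192.87748402],
       [  0.        ,   0.        ,   1.        ]]), 'distortion': array([0.01149874, 0.        , 0.        , 0.        , 0.        ]), 'rvec': array([ 2.09924193,  0.71843388, -0.37437495]), 'tvec': array([-0.41142193, -0.06972728,  1.89109346])}
top {'intrinsics': array([[424.49668217,   0.        , 324.70472307],
       [  0.        , 424.49668217, 200.68518693],
       [  0.        ,   0.        ,   1.        ]]), 'distortion': array([0.00325463, 0.        , 0.        , 0.        , 0.        ]), 'rvec': array([ 2.01713376, -2.17594581,  0.25598757]), 'tvec': array([0.08106237, 0.52572985, 1.37179324])}
```
View pics/top0.png

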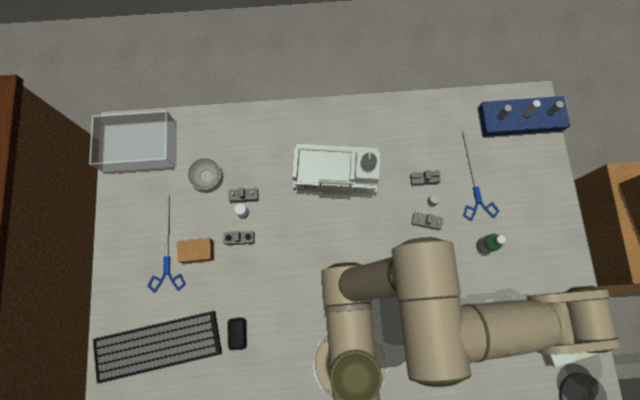

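View pics/scene0.png

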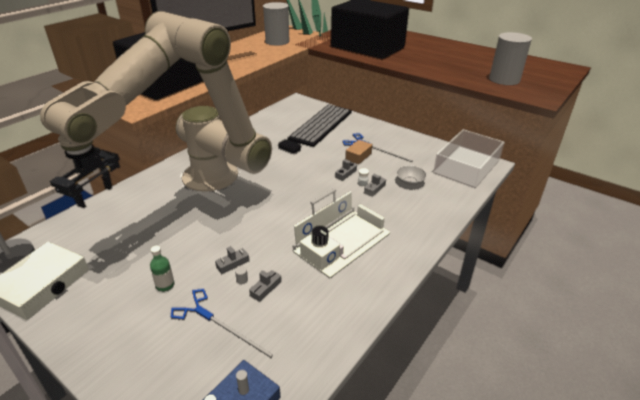

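Top view: four dark-grey blocks at about (243,195), (238,238), (425,178) and (427,221). The jar is at (241,210), the weight at (434,200), and the trainer is centred near (337,168) with the knob at (368,160). The scene view confirms the flap is upright and the knob is on the -y end.

```bash
cat > h.py <<'E'
import numpy as np, cv2
from station import arm
from scipy.spatial.transform import Rotation as R
class Cam:
    def __init__(s,n,name=None):
        s.o=arm.get_obs(); i=arm.camera_info(n); s.im=arm.camera(n)[...,::-1].copy()
        s.K,s.d,s.r,s.t=i["intrinsics"],i["distortion"],i["rvec"],i["tvec"]
        s.Rm=cv2.Rodrigues(np.array(s.r))[0]; s.c=-s.Rm.T@s.t
        if name: cv2.imwrite(f"pics/{name}.png",s.im)
    def ray(s,uv):
        p=cv2.undistortPoints(np.array(uv,float).reshape(-1,1,2),s.K,s.d)[:,0]
        v=np.c_[p,np.ones(len(p))]@s.Rm
        return v/np.linalg.norm(v,axis=1)[:,None]
    def plane(s,uv,z):
        v=s.ray(uv); return s.c+v*((z-s.c[2])/v[:,2])[:,None]
    def px(s,P): return cv2.projectPoints(np.array(P,float).reshape(-1,1,3),s.r,s.t,s.K,s.d)[0][:,0]
def tri(cams,uvs):
    A=np.zeros((3,3));b=np.zeros(3)
    for c,u in zip(cams,uvs):
        v=c.ray([u])[0];M=np.eye(3)-np.outer(v,v);A+=M;b+=M@c.c
    return np.linalg.solve(A,b)
def go(x,y,z,yaw):
    """tool-axis shift from the present pose to world x,y,z; yaw = world direction of tool x"""
    o=arm.get_obs();r=R.from_quat(o["tool_rot"]);d=r.inv().apply(np.array([x,y,z])-o["position"])
    X=r.as_matrix()[:,0];a=np.arctan2(X[1],X[0]);t=(a-yaw+np.pi/2)%np.pi-np.pi/2
    print("shift",d.round(4),"turn(mod pi)",round(t,3),"yaw",round(a,3),"q",o["joint_positions"].round(2))
E
python3 - <<'E'
from h import *
t=Cam("top"); np.set_printoptions(precision=3,suppress=True)
for n,u,z in [("bL1",(243,195),.03),("bL2",(238,238),.03),("bR1",(425,178),.03),("bR2",(427,221),.03),("jar",(241,210),.06),("wt",(434,200),.045),("spray",(497,241),.15),("knob",(368,160),.118),("tr corners",(294,146),.145),("TL",(294,146),.01),("TR",(380,150),.07)]: print(n,t.plane([u],z)[0])
i=arm.camera_info("wrist");print(i); print(t.c)
w=Cam("wrist","w0")
E
```

```text
bL1 [0.58  0.322 0.03 ]
bL2 [0.431 0.343 0.03 ]
bR1 [ 0.593 -0.316  0.03 ]
bR2 [ 0.441 -0.302  0.03 ]
jar [0.52  0.325 0.06 ]
wt [ 0.509 -0.332  0.045]
spray [ 0.341 -0.479  0.15 ]
knob [ 0.645 -0.112  0.118]
tr corners [0.702 0.129 0.145]
TL [0.755 0.136 0.01 ]
TR [ 0.694 -0.163  0.07 ]
{'intrinsics': array([[351.189,   0.   , 320.684],
       [  0.   , 351.189, 204.283],
       [  0.   ,   0.   ,   1.   ]]), 'distortion': array([-0.051,  0.   ,  0.   ,  0.   ,  0.   ]), 'rvec': array([-2.251,  1.788,  0.293]), 'tvec': array([-0.524, -0.044,  0.392])}
[0.194 0.062 1.457]
```

```bash
python3 - <<'E'
from h import *
np.set_printoptions(precision=3,suppress=True)
i=arm.camera_info("wrist");Rm=cv2.Rodrigues(i["rvec"])[0];c=-Rm.T@i["tvec"];o=arm.get_obs();r=R.from_quat(o["tool_rot"])
print("cam in tool",r.inv().apply(c-o["position"]),"axes\n",r.as_matrix().T@Rm.T)
go(0.45,-0.24,0.34,np.pi/2)
E
```

```text
cam in tool [ 0.083 -0.    -0.129] axes
 [[-0.    -0.948 -0.318]
 [ 1.     0.    -0.   ]
 [ 0.001 -0.318  0.948]]
shift [ 0.384 -0.19  -0.084] turn(mod pi) -1.343 yaw 0.228 q [-1.57  0.31  1.5  -0.    1.33 -0.22]
```

View pics/w0.png

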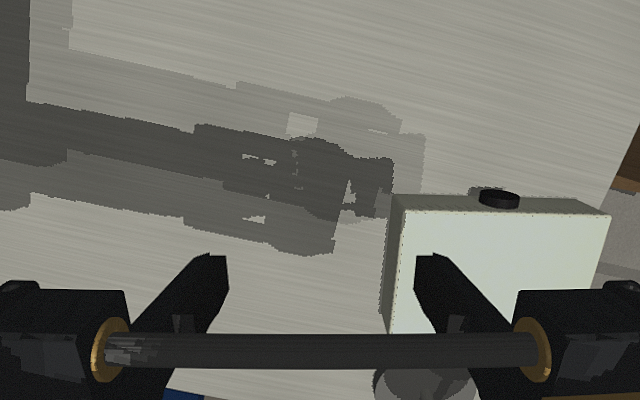

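The wrist view shows bare table, the arm's shadow and the white case. The fingers take up rows below about 250, so the usable view is above that. Next I'll go over the trainer.

```bash
python3 inch.py '[[[0,0,0,-0.168,0.088],[0,0,0,-0.168,0.088],[0,0,0,-0.168,0.088],[0,0,0,-0.168,0.088],[0,0,0,-0.168,0.088],[0,0,0,-0.168,0.088],[0,0,0,-0.168,0.088],[0,0,0,-0.168,0.088]]]' | tail -3
python3 inch.py '[[[0.04,0.037,-0.008,0,0.088],[0.04,0.037,-0.008,0,0.088],[0.04,0.037,-0.008,0,0.088],[0.04,0.037,-0.008,0,0.088],[0.04,0.037,-0.008,0,0.088],[0.04,0.037,-0.008,0,0.088],[0.04,0.037,-0.008,0,0.088],[0.04,0.037,-0.008,0,0.088]]]' | tail -3
python3 inch.py '[[[0.04,0.037,-0.008,0,0.088],[0.04,0.037,-0.008,0,0.088],[0.04,0.037,-0.008,0,0.088],[0.04,0.037,-0.008,0,0.088],[0.03,0.037,-0.008,0,0.088],[0,0,0,0,0.088],[0,0,0,0,0.088]]]'
python3 - <<'E'
from h import *
go(.6,0,.36,np.pi/2)
Cam("wrist","w1")
E
```

```text
contact_force: [-0.9, -0.3, 0.2]
finger_gap: 0.088
finger_force: 0.0
contact_force: [0.7, -0.7, 0.9]
finger_gap: 0.0881
finger_force: 0.0
time: 3.08
position: [0.5986, -0.0014, 0.3593]
tool_rot: [0.707, 0.707, -0.0, -0.0]
contact_force: [0.6, -1.4, -0.3]
finger_gap: 0.088
finger_force: 0.0
shift [ 0.0014  0.0014 -0.0007] turn(mod pi) 0.001 yaw 1.572 q [-0.2   0.44  1.05 -0.    1.65 -0.2 ]
```

View pics/w1.png

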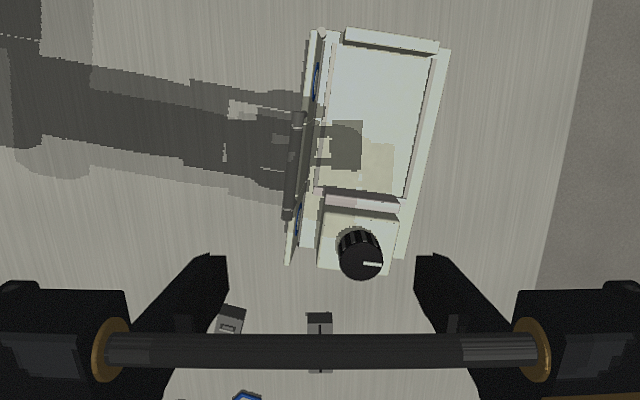

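The trainer is turned a few degrees. The bar runs from about (298,111) to (288,218), the knob top is near (361,260), the fixed jaw is at the top, (346,28)-(438,45), and the moving jaw is near row 200, fully back. I'll take a second view with a sideways baseline.

```bash
python3 inch.py '[[[0.005,-0.05,0,0,0.088],[0.005,-0.05,0,0,0.088],[0,0,0,0,0.088],[0,0,0,0,0.088]]]' | head -2
cat > pair.py <<'E'
from h import *
import pickle
w=Cam("wrist","w2")
print(arm.get_obs()["position"])
a=cv2.imread("pics/w1.png")
A=cv2.resize(a[15:285,270:460],None,fx=2.1,fy=2.1,interpolation=3)
B=cv2.resize(w.im[15:285,330:520],None,fx=2.1,fy=2.1,interpolation=3)
cv2.imwrite("pics/pair.png",np.hstack([A,B]))
pickle.dump((w.r,w.t),open("w2.pkl","wb"))
E
python3 pair.py
```

```text
time: 3.62
position: [0.4991, 0.0083, 0.3603]
[0.49950891 0.00829036 0.35997126]
```

View pics/pair.png

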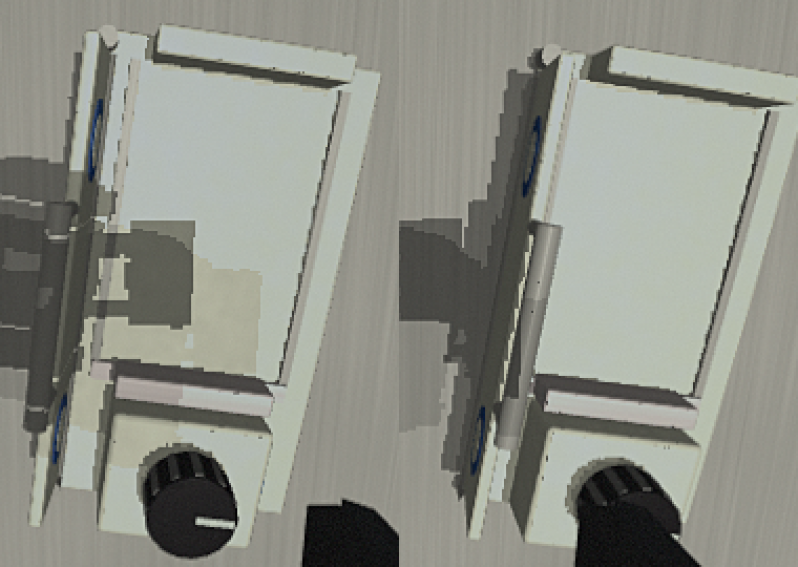

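Left crop (w1) and right crop (w2) show the fixed jaw top edge, bar ends, moving jaw edge and gearbox corners. I'll triangulate those.

```bash
cat > tri1.py <<'E'
from h import *
import pickle
np.set_printoptions(precision=4,suppress=True)
class F(Cam):
    def __init__(s,r,t):
        i=arm.camera_info("wrist");s.K,s.d=i["intrinsics"],i["distortion"];s.r,s.t=r,t;s.Rm=cv2.Rodrigues(np.array(r))[0];s.c=-s.Rm.T@t
r2,t2=pickle.load(open("w2.pkl","rb"));B=F(r2,t2)
# w1: same orientation, camera shifted by the TCP shift
A=F(r2,B.t); dp=np.array([.5986,-.0014,.3593])-np.array([.4993,.0083,.3601]); A.c=B.c+dp
fa=lambda u:(270+u[0]/2.1,15+u[1]/2.1); fb=lambda u:(330+(u[0]-399)/2.1,15+u[1]/2.1)
pts={"fixTL":((160,25),(613,46)),"fixIL":((153,52),(608,75)),"fixIR":((353,82),(795,105)),"bar+":((60,204),(547,225)),"bar-":((36,428),(506,445)),"mjL":((117,377),(547,390)),"mjR":((273,392),(697,406)),"gbFL":((113,425),(548,430)),"gbBL":((271,432),(700,445))}
for k,(a,b) in pts.items(): print(k,tri([A,B],[fa(a),fb(b)]), "err px",)
for k,z in (("fixIL",.055),("fixIR",.055),("mjL",.05),("mjR",.05)): print(k,A.plane([fa(pts[k][0])],z),B.plane([fb(pts[k][1])],z))
print("knob",A.plane([fa((190,517))],.118)); print("plate BR",A.plane([fa((380,73))],.01), "plate -y back", A.plane([fa((270,512))],.01))
E
python3 tri1.py
```

```text
fixTL [0.6274 0.1482 0.0504] err px
fixIL [0.6232 0.1329 0.0599] err px
fixIR [0.7361 0.1199 0.0477] err px
bar+ [0.577  0.0591 0.1402] err px
bar- [ 0.563  -0.0497  0.1436] err px
mjL [ 0.6049 -0.0521  0.0468] err px
mjR [ 0.7044 -0.0636  0.0431] err px
gbFL [ 0.6023 -0.0734  0.0686] err px
gbBL [ 0.6997 -0.0821  0.0652] err px
fixIL [[0.6235 0.1339 0.055 ]] [[0.6245 0.1328 0.055 ]]
fixIR [[0.7339 0.1196 0.055 ]] [[0.7322 0.1191 0.055 ]]
mjL [[ 0.6048 -0.0515  0.05  ]] [[ 0.6042 -0.0506  0.05  ]]
mjR [[ 0.7027 -0.0614  0.05  ]] [[ 0.7012 -0.0613  0.05  ]]
knob [[ 0.6452 -0.113   0.118 ]]
plate BR [[0.7641 0.1289 0.01  ]] plate -y back [[ 0.7168 -0.1658  0.01  ]]
```

```bash
cat >> h.py <<'E'
YAW=-0.13; EX=np.array([np.cos(YAW),np.sin(YAW)]); EY=np.array([-EX[1],EX[0]]); D=np.array([.679,.1262])
def tr(x,y): return D+EX*x+EY*y   # bay_datum frame -> world
def go(x,y,z,yaw):
    """turn first, then shift in the turned tool axes"""
    np.set_printoptions(precision=4,suppress=True)
    o=arm.get_obs();X=R.from_quat(o["tool_rot"]).as_matrix()[:,0];a=np.arctan2(X[1],X[0])
    t=(a-yaw+np.pi/2)%np.pi-np.pi/2; b=a-t
    w=np.array([x,y,z])-o["position"]; c,s=np.cos(b),np.sin(b)
    print("TURN %.3f then SHIFT %.4f %.4f %.4f"%(t,c*w[0]+s*w[1],s*w[0]-c*w[1],-w[2]),"yaw",a.round(3),"q",o["joint_positions"].round(2),"t",o["time"])
E
python3 -c "
from h import *
go(.570,.0047,.143,np.pi/2+YAW)"
```

```text
TURN 0.130 then SHIFT 0.0056 0.0704 0.2170 yaw 1.571 q [-0.22  0.2   1.37 -0.    1.57 -0.22] t 3.675
```

```bash
python3 inch.py '[[[0,0,0,0.13,0.06],[0.003,0.035,0.03,0,0.06],[0.003,0.035,0.03,0,0.06],[0,0,0.05,0,0.06],[0,0,0.05,0,0.06],[0,0,0.03,0,0.06],[0,0,0.027,0,0.06],[0,0,0,0,0.06]]]'
python3 -c "
from h import *
go(.570,.0047,.143,np.pi/2+YAW)"
python3 inch.py '[[[0,0,0,0,0],[0,0,0,0,0],[0,0,0,0,0],[0,0,0,0,0],[0,0,0,0,0]]]'
```

```text
time: 4.68
position: [0.569, 0.0057, 0.1407]
tool_rot: [0.751, 0.66, -0.001, -0.002]
contact_force: [0.0, -0.0, -0.0]
finger_gap: 0.0599
finger_force: 0.0
TURN 0.001 then SHIFT -0.0008 0.0011 -0.0023 yaw 1.441 q [-0.2   0.52  1.51 -0.    1.12 -0.07] t 4.675
time: 5.3
position: [0.5693, 0.0059, 0.1429]
tool_rot: [0.751, 0.66, 0.0, 0.0]
contact_force: [2.1, -0.4, 0.7]
finger_gap: 0.012
finger_force: 0.9
```

Gripped: the gap is 12 mm, which matches the bar. Now I'll follow the arc.

```bash
python3 inch.py '[[[0,0,0,0,0],[0,-0.0101,0.0004,0,0],[0,-0.0101,0.0012,0,0],[0,-0.0099,0.0021,0,0],[0,-0.0098,0.0028,0,0],[0,-0.0095,0.0036,0,0],[0,-0.0092,0.0045,0,0],[0,-0.0088,0.0051,0,0]]]'
python3 inch.py '[[[0,-0.0083,0.0058,0,0],[0,-0.0079,0.0064,0,0],[0,-0.0072,0.0071,0,0],[0,-0.0067,0.0077,0,0],[0,-0.006,0.0082,0,0],[0,-0.0053,0.0087,0,0],[0,-0.0046,0.0089,0,0],[0,-0.0038,0.0094,0,0]]]'
python3 inch.py '[[[0,-0.0032,0.0097,0,0],[0,0,0.002,0,0],[0,0,0,0,0],[0,0,0,0,0],[0,0,0,0,0]]]'
```

```text
time: 6.3
position: [0.5037, 0.0146, 0.121]
tool_rot: [0.752, 0.66, 0.002, 0.002]
contact_force: [30.3, 0.5, -37.4]
finger_gap: 0.0112
finger_force: 29.7
time: 7.3
position: [0.4612, 0.0202, 0.0633]
tool_rot: [0.752, 0.659, 0.008, 0.009]
contact_force: [41.1, 7.4, -10.1]
finger_gap: 0.011
finger_force: 30.0
time: 7.92
position: [0.4603, 0.0196, 0.0525]
tool_rot: [0.752, 0.659, 0.01, 0.011]
contact_force: [48.7, 2.9, -17.9]
finger_gap: 0.0102
finger_force: 31.2
```

```bash
python3 inch.py '[[[0,0.004,0,0,0],[0,0.004,0,0,0],[0,0,0,0,0.03],[0,0,0,0,0.06],[0,0,0,0,0.06],[0,0,0,0,0.06]]]'
python3 inch.py '[[[0,0,-0.04,0,0.06],[0,0,-0.05,0,0.06],[0,0,-0.05,0,0.06],[0,0,-0.05,0,0.06],[0,0.0,-0.05,0,0.06],[0,0,0,0,0.06],[0,0,0,0,0.06]]]'
python3 -c "
from h import *
Cam('wrist','w3')"
```

```text
time: 8.68
position: [0.4575, 0.0204, 0.0491]
tool_rot: [0.751, 0.66, -0.0, -0.0]
contact_force: [-0.5, 0.3, 0.4]
finger_gap: 0.0477
finger_force: 0.0
time: 9.55
position: [0.4573, 0.0204, 0.2881]
tool_rot: [0.751, 0.66, -0.0, -0.001]
contact_force: [0.2, -0.2, -0.3]
finger_gap: 0.0597
finger_force: 0.0
```

View pics/w3.png

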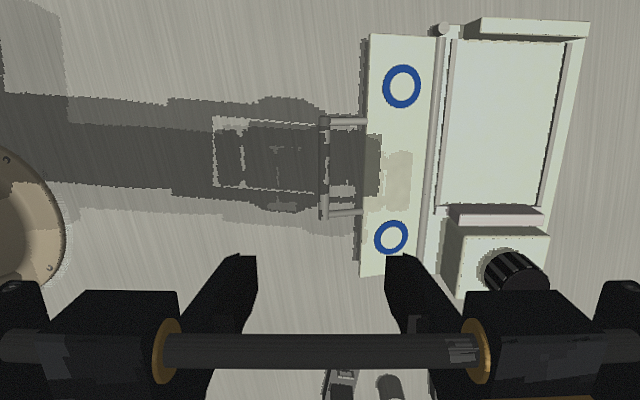

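```bash
python3 -c "
from h import *
np.set_printoptions(precision=4,suppress=True)
w=Cam('wrist')
for z in (.053,.06,.07): print(w.plane([(325,122),(325,168),(325,214)],z))
go(.4506,.0203,.09,np.pi/2+YAW)
i=w.im; print(w.plane([(443,122)],.02))
"
```

```text
[[ 0.4669  0.0692  0.053 ]
 [ 0.4609  0.0219  0.053 ]
 [ 0.4545 -0.0294  0.053 ]]
[[ 0.4669  0.0699  0.06  ]
 [ 0.4611  0.0235  0.06  ]
 [ 0.4547 -0.0269  0.06  ]]
[[ 0.4669  0.0708  0.07  ]
 [ 0.4613  0.0257  0.07  ]
 [ 0.4551 -0.0232  0.07  ]]
TURN 0.001 then SHIFT -0.0010 -0.0066 0.1977 yaw 1.442 q [-0.21  0.14  1.63  0.    1.37 -0.08] t 9.65
[[0.5971 0.0499 0.02  ]]
```

```bash
python3 inch.py '[[[0,0.004,0.05,0,0],[0,0,0.05,0,0],[0,0,0.05,0,0],[0,0,0.04,0,0],[0,0,0.01,0,0],[0,0,0,0,0],[0,0,0,0,0]]]'
python3 inch.py '[[[0,0,0.007,0,0],[0,0,0.004,0,0],[0,0,0.002,0,0],[0,0,0,0,0],[0,0,0,0,0]]]'
```

```text
time: 10.52
position: [0.4624, 0.0197, 0.0904]
tool_rot: [0.751, 0.66, 0.001, 0.001]
contact_force: [-0.7, -1.2, -0.2]
finger_gap: 0.0001
finger_force: 0.0
time: 11.15
position: [0.4617, 0.0198, 0.0766]
tool_rot: [0.751, 0.66, -0.0, -0.0]
contact_force: [-3.6, 0.9, 7.7]
finger_gap: 0.0006
finger_force: 3.9
```

```bash
python3 inch.py '[[[0,0,0.003,0,0],[0,0,0.002,0,0],[0,0,0,0,0],[0,0,0,0,0]]]'
python3 inch.py '[[[0,0,-0.05,0,0.06],[0,0,-0.06,0,0.06],[0,0,-0.06,0,0.06],[0,0,-0.06,0,0.06],[0,0,-0.03,0,0.06]]]'|head -2
python3 -c "
from h import *
go(.47,-.31,.33,0)"
```

```text
time: 11.65
position: [0.4619, 0.0199, 0.0756]
tool_rot: [0.751, 0.66, 0.0, 0.001]
contact_force: [-24.3, 2.4, 64.9]
finger_gap: 0.0004
finger_force: 31.9
time: 12.28
position: [0.4619, 0.0198, 0.3343]
TURN 1.442 then SHIFT 0.0081 0.3298 0.0043 yaw 1.442 q [-0.21  0.12  1.53  0.    1.48 -0.08] t 12.275
```

Flap is firmly on its stop. Now to the right-hand blocks.

```bash
python3 inch.py '[[[0,0,0,0.18,0.06],[0,0,0,0.18,0.06],[0,0,0,0.18,0.06],[0,0,0,0.18,0.06],[0,0,0,0.18,0.06],[0,0,0,0.18,0.06],[0,0,0,0.18,0.06],[0,0,0,0.18,0.06]]]'|head -2
python3 inch.py '[[[0.002,0.055,0,0,0.06],[0.002,0.055,0,0,0.06],[0.002,0.055,0,0,0.06],[0,0.055,0,0,0.06],[0,0.055,0,0,0.06],[0,0.055,0,0,0.06],[0,0,0,0,0.06],[0,0,0,0,0.06]]]'|head -2
python3 -c "
from h import *
Cam('wrist','w4')"
```

```text
time: 13.28
position: [0.4617, 0.0198, 0.331]
time: 14.28
position: [0.4684, -0.3096, 0.331]
```

View pics/w4.png

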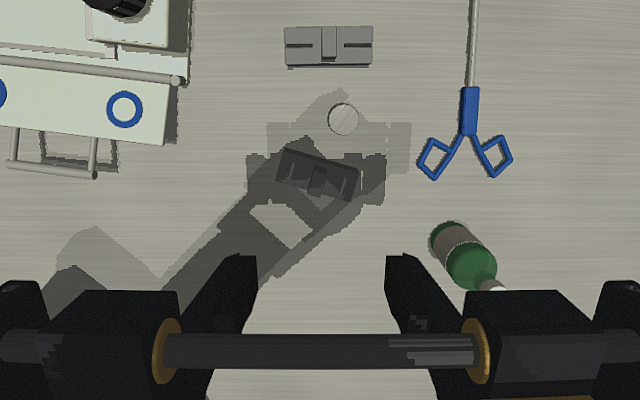

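Block R1 (black lines) is near (328,46), unshadowed. R2 (loops) is near (318,174), turned about 20° and in the arm's shadow. The weight is at (343,119). Next I'll check colours for masking.

```bash
python3 -c "
import cv2,numpy as np
a=cv2.imread('pics/w4.png');h=cv2.cvtColor(a,cv2.COLOR_BGR2HSV)
for n,(u,v) in dict(R1top=(303,35),R1tab=(328,36),R1side=(303,62),table=(250,60),shadow=(215,230),penum=(330,110),R2top=(290,160),R2tab=(318,172),R2side=(295,185),R2r=(345,178),sh2=(370,165)).items():
  print(n,a[v-2:v+3,u-2:u+3].reshape(-1,3).mean(0).round(1),h[v,u])
"
```

```text
R1top [119.4 124.1 124.6] [ 30  10 126]
R1tab [119.9 124.9 125.6] [ 12  10 126]
R1side [105.3 110.7 110.6] [ 34  14 131]
table [148.6 158.7 159.7] [ 30  16 160]
shadow [130.4 139.2 140.4] [ 25  20 143]
penum [ 96.8 103.  103.6] [30 17 60]
R2top [51.9 53.6 53.8] [30 14 55]
R2tab [47.9 49.6 49.2] [20 14 55]
R2side [67.6 71.4 71.2] [38 15 69]
R2r [58.  60.8 60.8] [36 18 71]
sh2 [71.6 76.2 76.2] [23 14 74]
```

```bash
cat >> h.py <<'E'
def blk(near,zt=.03,name=None,w=None,verbose=True):
    """outline of the slab top near a world point -> centre, yaw of the long axis, size"""
    w=w or Cam("wrist",name); u0=w.px([[near[0],near[1],zt]])[0]
    f=cv2.GaussianBlur(w.im,(5,5),0).astype(float); rat=f[...,0]/f[...,2]; V=f.max(2)
    m=((rat>.945)&(V<142)&(V>20)).astype(np.uint8); m[255:]=0
    m=cv2.morphologyEx(cv2.medianBlur(m,5),cv2.MORPH_CLOSE,np.ones((7,7))); m=cv2.morphologyEx(m,cv2.MORPH_OPEN,np.ones((9,9)))
    cs,_=cv2.findContours(m,0,1); cs=[c for c in cs if cv2.contourArea(c)>400]
    c=min(cs,key=lambda c:-cv2.pointPolygonTest(c,(float(u0[0]),float(u0[1])),True))
    P=w.plane(c[:,0].astype(float),zt)[:,:2]
    (cx,cy),(a,b),ang=cv2.minAreaRect((P*1000).astype(np.float32))
    if a<b: a,b,ang=b,a,ang+90
    yaw=np.deg2rad(ang); yaw=(yaw+np.pi/2)%np.pi-np.pi/2
    if verbose: print("blk",round(cx/1e3,4),round(cy/1e3,4),"long-axis yaw",yaw.round(3),"size",round(a,1),round(b,1),"px",cv2.boundingRect(c))
    return cx/1e3,cy/1e3,yaw
E
python3 - <<'E'
from h import *
w=Cam("wrist"); 
p=w.plane([(328,47)],.03)[0]; q=w.plane([(318,178)],.03)[0]; print(p,q)
blk(p,w=w); blk(q,w=w)
go(p[0]-.083,p[1],.22,0)
E
```

```text
[ 0.59494019 -0.31652482  0.03      ] [ 0.44170677 -0.30526213  0.03      ]
blk 0.5958 -0.3168 long-axis yaw -1.55 size 97.4 41.4 px (285, 27, 87, 40)
blk 0.4466 -0.298 long-axis yaw -1.568 size 117.9 70.9 px (266, 146, 94, 56)
TURN 0.003 then SHIFT 0.0434 0.0075 0.1115 yaw 0.003 q [-0.79  0.36  1.24  0.    1.54  0.78] t 14.375
```

```bash
python3 inch.py '[[[0.022,0.004,0.055,0,0.06],[0.021,0.004,0.055,0,0.06],[0,0,0,0,0.06],[0,0,0,0,0.06]]]'|head -2
python3 - <<'E'
from h import *
w=Cam("wrist","w5"); x,y,a=blk((.5955,-.3167),w=w)
go(x,y,.057,a+np.pi/2)
E
```

```text
time: 14.88
position: [0.5117, -0.3179, 0.2237]
blk 0.5966 -0.3172 long-axis yaw -1.566 size 98.1 39.5 px (264, 61, 113, 48)
TURN -0.003 then SHIFT 0.0850 -0.0006 0.1672 yaw 0.002 q [-0.75  0.51  1.3  -0.    1.33  0.82] t 14.925
```

View pics/w5.png

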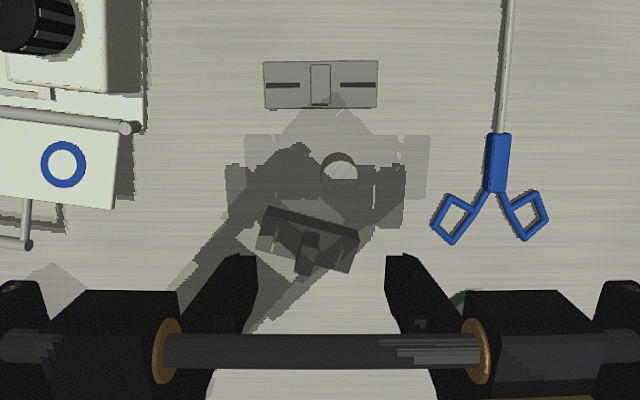

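R1 is centred at (320,85) and sits flat. Both heights give 98×40 mm on the 30 mm plane, so that height is confirmed, and the fingers clear the weight. Grasping now.

```bash
python3 inch.py '[[[0.03,0,0.04,0,0.05],[0.03,0,0.04,0,0.05],[0.025,0,0.03,0,0.05],[0,0,0.03,0,0.05],[0,0,0.02,0,0.05],[0,0,0.006,0,0.05],[0,0,0,0,0.05],[0,0,0,0,0.05]]]'
python3 inch.py '[[[0,0,0,0,0],[0,0,0,0,0],[0,0,0,0,0],[0,0,0,0,0],[0,0,0,0,0],[0,0,-0.02,0,0],[0,0,-0.03,0,0],[0,0,-0.03,0,0]]]'
python3 inch.py '[[[0,0,0,-0.18,0],[0,0,0,-0.18,0],[0,0,0,-0.18,0],[0,0,0,-0.18,0],[0,0,0,-0.18,0],[0,0,0,-0.18,0],[0,0,0,-0.18,0],[0,0,0,-0.18,0]]]'
python3 -c "
from h import *
go(*tr(-.10,-.0225),.137,np.pi/2+YAW)"
```

```text
time: 15.92
position: [0.5967, -0.3184, 0.0566]
tool_rot: [1.0, 0.001, 0.001, 0.001]
contact_force: [0.4, -0.3, 0.0]
finger_gap: 0.0498
finger_force: 0.0
time: 16.92
position: [0.5963, -0.318, 0.1372]
tool_rot: [1.0, 0.001, 0.0, 0.0]
contact_force: [0.1, -1.0, -1.3]
finger_gap: 0.0155
finger_force: 30.0
time: 17.92
position: [0.5964, -0.318, 0.1364]
tool_rot: [0.749, 0.662, 0.0, 0.0]
contact_force: [-0.3, 0.5, -1.4]
finger_gap: 0.0159
finger_force: 30.0
TURN 0.007 then SHIFT 0.4287 -0.0757 -0.0006 yaw 1.448 q [-0.66  0.75  1.13 -0.    1.27 -0.54] t 17.925
```

```bash
python3 inch.py '[[[0,-0.038,0,0.007,0],[0,-0.038,0,0,0],[0.0536,0,0,0,0],[0.0536,0,0,0,0],[0.0536,0,0,0,0],[0.0536,0,0,0,0],[0.0536,0,0,0,0],[0.0536,0,0,0,0]]]'
python3 inch.py '[[[0.0536,0,0,0,0],[0.0536,0,0,0,0],[0,0.04,0,0,0],[0,0.04,0,0,0],[0,0.02,0,0,0],[0,0,0,0,0],[0,0,0,0,0]]]'
python3 -c "
from h import *
Cam('wrist','w6')
go(*tr(0,-.0225),.067,np.pi/2+YAW)"
```

```text
time: 18.92
position: [0.5649, 0.0124, 0.1365]
tool_rot: [0.754, 0.657, 0.0, 0.001]
contact_force: [0.5, -0.4, -1.4]
finger_gap: 0.0158
finger_force: 30.0
time: 19.8
position: [0.6776, 0.1036, 0.1356]
tool_rot: [0.753, 0.658, -0.0, -0.0]
contact_force: [-1.3, 0.1, -1.6]
finger_gap: 0.0157
finger_force: 30.0
TURN -0.006 then SHIFT 0.0001 -0.0015 0.0687 yaw 1.435 q [-0.02  0.77  1.09  0.    1.28  0.12] t 19.85
```

View pics/w6.png

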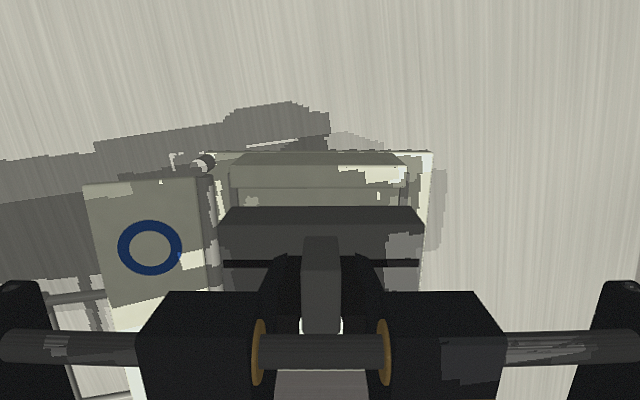

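The block hangs level with its edge at row 207, parallel to the fixed jaw (top face about x 233–408, rows 152–166). I'll check the jaw's place again from here.

```bash
python3 - <<'E'
from h import *
w=Cam("wrist")
def T(p): d=p[:,:2]-D; return np.c_[d@EX,d@EY]
print(T(w.plane([(233,153),(408,153),(230,166),(404,166),(230,187)],.055)))
print("foot?",T(w.plane([(230,187)],.01)))
g=cv2.cvtColor(w.im,cv2.COLOR_BGR2GRAY)
for c in (260,300,320): print(c,g[146:212:2,c])
E
```

```text
[[-0.0515035   0.02326793]
 [ 0.05404536  0.02268761]
 [-0.05400141  0.01529722]
 [ 0.05215183  0.01470725]
 [-0.05514267  0.00200183]]
foot? [[-0.06737758 -0.0105294 ]]
260 [104 120 111 114  99  97  95  94  96  95 115 116 115 114 116 115 115 115
 115 113 114 105 113 113 113 116 114 115 114 117  62  52  51]
300 [ 91  92  90 107  96  94  96  97  96  95 119 117 116 115 117 117 115 115
 114 115 111 101 115 116 115 116 117 116 116 121  63  52  53]
320 [ 90  93  93 108  95  96  98  96  98  97 116 114 119 118 118 117 117 117
 118 117 112 101 115 116 118 115 116 117 116 118  43  51  52]
```

```bash
python3 inch.py '[[[0,-0.0015,0.03,-0.006,0],[0,0,0.025,0,0],[0,0,0.008,0,0],[0,0,0.004,0,0],[0,0,0,0,0],[0.002,0,0,0,0],[0.0015,0,0,0,0],[0,0,0,0,0]]]'

```

```text
time: 20.9
position: [0.6773, 0.1057, 0.069]
tool_rot: [0.752, 0.659, -0.001, 0.001]
contact_force: [-3.7, -7.2, 0.9]
finger_gap: 0.0156
finger_force: 30.0
```

```bash
python3 inch.py '[[[0,0,0.001,0,0],[0,0,0.001,0,0],[0,0,0.001,0,0],[0,0,0,0,0]]]'
python3 inch.py '[[[0,0,0,0,0.03],[0,0,0,0,0.04],[0,0,0,0,0.04],[0,0,0,0,0.04],[0,0,-0.03,0,0.05],[0,0,-0.05,0,0.05],[0,0,-0.06,0,0.05],[0,0,-0.05,0,0.05]]]'
python3 -c "
from h import *
go(.405,-.30,.25,0)"
```

```text
time: 21.4
position: [0.6778, 0.1057, 0.0661]
tool_rot: [0.752, 0.659, -0.0, 0.001]
contact_force: [-0.6, -6.9, 0.8]
finger_gap: 0.0157
finger_force: 30.0
time: 22.4
position: [0.6771, 0.1072, 0.2578]
tool_rot: [0.752, 0.66, 0.001, 0.001]
contact_force: [1.3, 0.3, -0.9]
finger_gap: 0.0501
finger_force: 0.0
TURN 1.441 then SHIFT -0.2721 0.4072 0.0078 yaw 1.441 q [-0.01  0.69  0.91  0.    1.54  0.12] t 22.4
```

```bash
python3 inch.py '[[[-0.0494,-0.029,0,0,0.05],[-0.0494,-0.029,0,0,0.05],[-0.0494,-0.029,0,0,0.05],[-0.0494,-0.029,0,0,0.05],[-0.0494,-0.029,0,0,0.05],[-0.0494,-0.029,0,0,0.05],[-0.0494,-0.029,0,0,0.05],[-0.0494,-0.029,0,0,0.05]]]'|head -2
python3 inch.py '[[[-0.0494,-0.029,0,0.18,0.05],[0,0,0.01,0.18,0.05],[0,0,0.01,0.18,0.05],[0,0,0.01,0.18,0.05],[0,0,0,0.18,0.05],[0,0,0,0.18,0.05],[0,0,0,0.18,0.05],[0,0,0,0.18,0.05]]]'|head -2
python3 - <<'E'
from h import *
w=Cam("wrist","w7"); x,y,a=blk((.441,-.303),w=w)
go(x,y,.057,a+np.pi/2)
E
```

```text
time: 23.4
position: [0.3946, -0.2559, 0.2554]
time: 24.4
position: [0.3608, -0.2999, 0.2253]
blk 0.443 -0.3041 long-axis yaw 1.285 size 98.0 39.8 px (269, 52, 114, 71)
TURN 0.274 then SHIFT 0.0801 -0.0192 0.1683 yaw -0.012 q [-0.94  0.22  1.71  0.    1.22  0.64] t 24.45
```

View pics/w7.png

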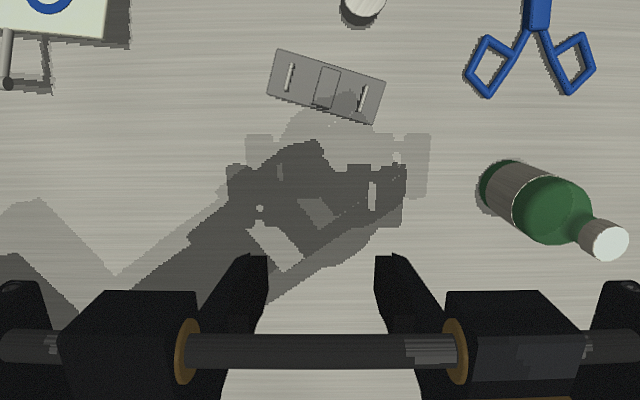

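R2's outline is centred near (326,87) with the wire loops near (290,78) and (363,97). The size reads 98×40. I'll use a narrower opening so the fingers stay clear of the loops.

```bash
python3 inch.py '[[[0,0,0,0.137,0.03],[0,0,0,0.137,0.03],[0.04,-0.01,0.04,0,0.03],[0.04,-0.0092,0.04,0,0.03],[0,0,0.03,0,0.03],[0,0,0.03,0,0.03],[0,0,0.02,0,0.03],[0,0,0,0,0.03]]]'
python3 -c "
from h import *
go(.443,-.3041,.059,1.285-np.pi/2)"
```

```text
time: 25.45
position: [0.4426, -0.3025, 0.0642]
tool_rot: [0.991, -0.135, -0.001, -0.001]
contact_force: [-0.5, -0.1, 0.4]
finger_gap: 0.0301
finger_force: 0.0
TURN 0.015 then SHIFT 0.0009 0.0014 0.0052 yaw -0.271 q [-0.82  0.57  1.67  0.    0.91  1.02] t 25.45
```

```bash
python3 inch.py '[[[0.001,0.0014,0.005,0.015,0.03],[0,0,0,0,0.03],[0,0,0,0,0],[0,0,0,0,0],[0,0,0,0,0],[0,0,0,0,0],[0,0,0,0,0],[0,0,0,0,0]]]'
python3 inch.py '[[[0,0,-0.03,0,0],[0,0,-0.05,0,0],[0,0,0,-0.1727,0],[0,0,0,-0.1727,0],[0,0,0,-0.1727,0],[0,0,0,-0.1727,0],[0,0,0,-0.1727,0],[0,0,0,-0.1727,0]]]'
python3 inch.py '[[[0,0,0,-0.1727,0],[0,0,0,-0.1727,0],[0,0,0,-0.1727,0],[0,0,0,-0.1727,0],[0,0,0,0,0]]]'
python3 -c "
from h import *
go(*tr(-.13,-.0635),.139,np.pi/2+YAW)"
```

```text
time: 26.45
position: [0.4437, -0.3048, 0.0605]
tool_rot: [0.99, -0.144, 0.0, 0.0]
contact_force: [-1.4, -0.2, 5.2]
finger_gap: 0.0154
finger_force: 30.0
time: 27.45
position: [0.4433, -0.3044, 0.1396]
tool_rot: [0.93, 0.368, -0.0, -0.001]
contact_force: [-0.7, -0.1, -1.8]
finger_gap: 0.0159
finger_force: 30.0
time: 28.08
position: [0.4434, -0.3045, 0.1397]
tool_rot: [0.753, 0.658, -0.0, -0.0]
contact_force: [-0.2, -0.1, -1.8]
finger_gap: 0.016
finger_force: 30.0
TURN -0.004 then SHIFT 0.3941 0.0478 0.0007 yaw 1.437 q [-0.82  0.46  1.61  0.    1.07 -0.69] t 28.075
```

```bash
python3 inch.py '[[[0.0493,0.006,0,-0.004,0],[0.0493,0.006,0,0,0],[0.0493,0.006,0,0,0],[0.0493,0.006,0,0,0],[0.0493,0.006,0,0,0],[0.0493,0.006,0,0,0],[0.0493,0.006,0,0,0],[0.0493,0.006,0,0,0]]]'|head -2
python3 inch.py '[[[0,0.044,0,0,0],[0,0.044,0,0,0],[0,0.042,0,0,0],[0,0,0,0,0],[0,0,0,0,0]]]'
python3 -c "
from h import *
w=Cam('wrist','w8')
go(*tr(0,-.0635),.0715,np.pi/2+YAW)
g=cv2.cvtColor(w.im,cv2.COLOR_BGR2GRAY)
def T(p): d=p[:,:2]-D; return np.c_[d@EX,d@EY]
print(w.px([[*tr(-.05,-.0005),.04],[*tr(.05,-.0005),.04],[*tr(-.05,-.0405),.04],[*tr(.05,-.0405),.04]]))
"
```

```text
time: 29.08
position: [0.5418, 0.082, 0.1399]
time: 29.7
position: [0.6699, 0.0639, 0.1395]
tool_rot: [0.752, 0.66, -0.001, -0.001]
contact_force: [-0.6, 1.0, -0.7]
finger_gap: 0.0155
finger_force: 30.0
TURN 0.000 then SHIFT -0.0006 0.0010 0.0684 yaw 1.441 q [-0.08  0.74  1.14  0.    1.27  0.05] t 29.75
[[244.7179 121.5029]
 [401.0876 121.5466]
 [248.5906 181.9963]
 [397.0022 182.0911]]
```

View pics/w8.png

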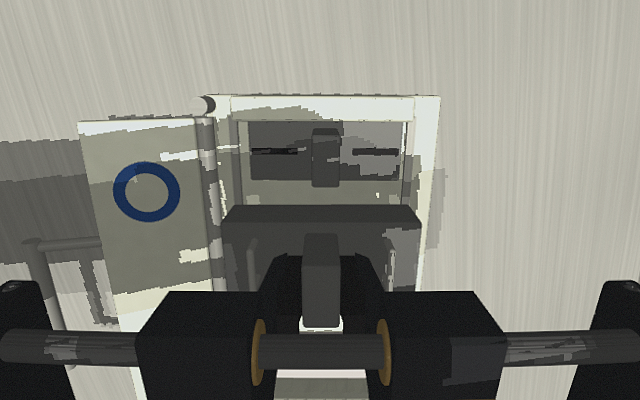

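Block 1 sits square in the bay, spanning x 250–402 and rows 121–180, within about 2 mm of centre. The second block hangs level, so I'll lower it and nudge it against the first.

```bash
python3 inch.py '[[[0,0.001,0.03,0,0],[0,0,0.025,0,0],[0,0,0.008,0,0],[0,0,0.005,0,0],[0,0,0,0,0],[0.002,0,0,0,0],[0.002,0,0,0,0],[0,0,0,0,0]]]'
```

```text
time: 30.75
position: [0.6723, 0.0669, 0.0727]
tool_rot: [0.751, 0.66, -0.0, 0.001]
contact_force: [-2.0, -4.5, 0.6]
finger_gap: 0.0154
finger_force: 30.0
```

```bash
python3 inch.py '[[[0,0,0.001,0,0],[0,0,0.001,0,0],[0,0,0,0,0],[0,0,0,0,0.03],[0,0,0,0,0.03],[0,0,0,0,0.03],[0,0,-0.03,0,0.03],[0,0,-0.05,0,0.03]]]'
python3 inch.py '[[[0,0,-0.06,0,0.03],[0,0,-0.03,0,0.03],[0.0383,-0.0344,0,0,0.03],[0.0383,-0.0344,0,0,0.03],[0.0383,-0.0344,0,0,0.03],[0.0383,-0.0344,0,0,0.03],[0.0383,-0.0344,0,0,0.03],[0.0383,-0.0344,0,0,0.03]]]'|head -2
python3 inch.py '[[[0,0,0,0.18,0.03],[0,0,0,0.18,0.03],[0,0,0,0.18,0.03],[0,0,0,0.18,0.03],[0,0,0,0.18,0.03],[0,0,0,0.18,0.03],[0,0,0,0.18,0.03],[0,0,0,0.18,0.03]]]'|head -3
python3 - <<'E'
from h import *
w=Cam("wrist","w9"); x,y,a=blk((.58,.322),w=w)
go(x,y,.059,a+np.pi/2)
E
```

```text
time: 31.75
position: [0.6713, 0.0678, 0.1495]
tool_rot: [0.751, 0.66, -0.001, -0.001]
contact_force: [-0.2, -1.1, -0.3]
finger_gap: 0.0302
finger_force: 0.0
time: 32.75
position: [0.4955, 0.3232, 0.2403]
time: 33.75
position: [0.4966, 0.322, 0.2402]
tool_rot: [1.0, -0.001, -0.0, -0.0]
blk 0.583 0.3252 long-axis yaw 1.57 size 98.6 39.5 px (264, 60, 108, 46)
TURN -0.009 then SHIFT 0.0864 -0.0033 0.1812 yaw -0.01 q [0.38 0.47 1.31 0.   1.36 1.96] t 33.8
```

View pics/w9.png

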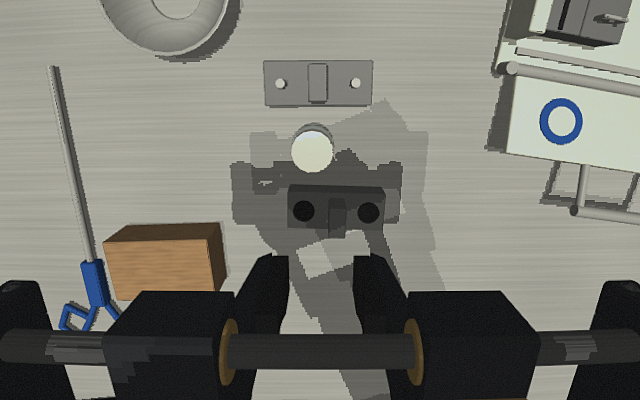

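Block L1 (pegs) is centred near (318,83), with pegs at (280,84) and (355,84). The jar is clear below it at (312,151), and L2 (discs) is near (336,208). Grasping L1.

```bash
python3 inch.py '[[[0.043,-0.0016,0.04,-0.009,0.026],[0.0434,-0.0017,0.04,0,0.026],[0,0,0.04,0,0.026],[0,0,0.035,0,0.026],[0,0,0.015,0,0.026],[0,0,0.008,0,0.026],[0,0,0,0,0.026],[0,0,0,0,0.026]]]'
python3 -c "
from h import *
go(.583,.3252,.059,0)"
python3 inch.py '[[[0,0,0.002,0,0.026],[0,0,0,0,0],[0,0,0,0,0],[0,0,0,0,0],[0,0,0,0,0],[0,0,0,0,0],[0,0,-0.03,0,0],[0,0,-0.05,0,0]]]'
```

```text
time: 34.8
position: [0.5836, 0.326, 0.0635]
tool_rot: [1.0, 0.006, 0.001, -0.0]
contact_force: [0.5, -0.5, -0.5]
finger_gap: 0.026
finger_force: 0.0
TURN 0.012 then SHIFT -0.0006 0.0008 0.0045 yaw 0.012 q [0.33 0.81 1.22 0.   1.11 1.89] t 34.8
time: 35.8
position: [0.5822, 0.3255, 0.1389]
tool_rot: [1.0, 0.006, -0.002, 0.001]
contact_force: [0.5, 0.5, -0.9]
finger_gap: 0.0155
finger_force: 30.0
```

```bash
python3 inch.py '[[[0,0,0,-0.1786,0],[0,0,0,-0.1786,0],[0,0,0,-0.1786,0],[0,0,0,-0.1786,0],[0,0,0,-0.1786,0],[0,0,0,-0.1786,0],[0,0,0,-0.1786,0],[0,0,0,-0.1786,0]]]'
python3 -c "
from h import *
go(*tr(-.12,-.103),.139,np.pi/2+YAW)"
```

```text
time: 36.8
position: [0.5829, 0.3258, 0.1395]
tool_rot: [0.75, 0.662, -0.0, -0.0]
contact_force: [0.3, 0.2, -2.7]
finger_gap: 0.0154
finger_force: 30.0
TURN 0.006 then SHIFT -0.2885 0.0011 0.0005 yaw 1.447 q [0.33 0.73 1.16 0.   1.26 0.46] t 36.8
```

```bash
python3 inch.py '[[[-0.0481,0,0,0.006,0],[-0.0481,0,0,0,0],[-0.0481,0,0,0,0],[-0.0481,0,0,0,0],[-0.0481,0,0,0,0],[-0.0481,0,0,0,0],[0,0,0,0,0],[0,0.04,0,0,0]]]'
python3 inch.py '[[[0,0.04,0,0,0],[0,0.04,0,0,0],[0,0,0,0,0],[0,0,0,0,0]]]'
python3 -c "
from h import *
w=Cam('wrist','w10')
go(*tr(0,-.103),.0715,np.pi/2+YAW)
g=cv2.cvtColor(w.im,cv2.COLOR_BGR2GRAY); e=[g[195:255,c] for c in (250,280,370,395)]
for c,v in zip((250,280,370,395),e): print(c,v[::3])
print(w.px([[*tr(-.05,-.0797),.04],[*tr(.05,-.0797),.04]]))
"
```

```text
time: 37.8
position: [0.5831, 0.035, 0.1401]
tool_rot: [0.754, 0.657, -0.0, -0.001]
contact_force: [0.3, 0.1, -0.6]
finger_gap: 0.0159
finger_force: 30.0
time: 38.3
position: [0.6625, 0.0245, 0.1395]
tool_rot: [0.753, 0.658, -0.0, -0.001]
contact_force: [-0.1, 0.2, -0.5]
finger_gap: 0.016
finger_force: 30.0
TURN -0.005 then SHIFT 0.0002 0.0033 0.0684 yaw 1.435 q [-0.14  0.71  1.18  0.    1.25 -0.  ] t 38.35
250 [150 155 154  65  55  52  57  56  54  60  63  66  64  64  63  65  64  63
  63  62]
280 [116 117 120  63  50  52  51  57  54  61  63  66  66  65  65  63  62  64
  65  63]
370 [114 115 117  61  53  51  53  56  51  60  65  64  65  65  67  61  64  64
  63  62]
395 [122 153 153  67  55  54  58  54  53  59  65  65 124 117 118 117 117 118
 117 117]
[[251.7946 181.1648]
 [400.3444 180.5108]]
```

The held block's far edge is at row 203 across all columns, so it hangs level as before. Lowering it.

```bash
python3 inch.py '[[[0,0.0033,0.03,-0.005,0],[0,0,0.025,0,0],[0,0,0.008,0,0],[0,0,0.005,0,0],[0,0,0,0,0],[0.002,0,0,0,0],[0.001,0,0,0,0],[0,0,0,0,0]]]'
```

```text
time: 39.35
position: [0.6669, 0.0262, 0.0724]
tool_rot: [0.752, 0.659, 0.0, 0.0]
contact_force: [0.3, -0.6, -1.5]
finger_gap: 0.0158
finger_force: 30.0
```

```bash
python3 inch.py '[[[0.001,0,0,0,0],[0.001,0,0,0,0],[0,0,0,0,0],[0,0,0,0,0]]]'; python3 inch.py '[[[0,0,0.001,0,0],[0,0,0.001,0,0],[0,0,0,0,0]]]'
```

```text
time: 39.85
position: [0.6669, 0.0271, 0.0723]
tool_rot: [0.752, 0.659, -0.001, 0.0]
contact_force: [-2.9, -4.7, 0.1]
finger_gap: 0.0157
finger_force: 30.0
time: 40.22
position: [0.6673, 0.027, 0.0705]
tool_rot: [0.752, 0.659, -0.0, 0.001]
contact_force: [-1.3, -4.9, 1.2]
finger_gap: 0.0155
finger_force: 30.0
```

```bash
python3 inch.py '[[[0,0,0,0,0.03],[0,0,0,0,0.03],[0,0,0,0,0.03],[0,0,-0.03,0,0.03],[0,0,-0.05,0,0.03],[0,0,-0.06,0,0.03],[0,0,-0.03,0,0.03]]]'|head -2
python3 inch.py '[[[0.034,-0.0447,0,0,0.03],[0.034,-0.0447,0,0,0.03],[0.034,-0.0447,0,0,0.03],[0.034,-0.0447,0,0,0.03],[0.034,-0.0447,0,0,0.03],[0.034,-0.0447,0,0,0.03],[0.034,-0.0447,0,0,0.03],[0.034,-0.0447,0,0,0.03]]]'|head -2
python3 inch.py '[[[0,0,0,0.18,0.03],[0,0,0,0.18,0.03],[0,0,0,0.18,0.03],[0,0,0,0.18,0.03],[0,0,0,0.18,0.03],[0,0,0,0.18,0.03],[0,0,0,0.18,0.03],[0,0,0,0.18,0.03]]]'|head -3
python3 - <<'E'
from h import *
w=Cam("wrist","w11"); x,y,a=blk((.431,.343),w=w)
go(x,y,.057,a+np.pi/2)
E
```

```text
time: 41.1
position: [0.6675, 0.0282, 0.244]
time: 42.1
position: [0.3466, 0.3456, 0.2404]
time: 43.1
position: [0.348, 0.3445, 0.2403]
tool_rot: [1.0, -0.003, 0.0, -0.0]
blk 0.4574 0.3073 long-axis yaw 1.54 size 98.7 40.5 px (307, 31, 111, 50)
TURN 0.018 then SHIFT 0.1105 0.0338 0.1832 yaw -0.013 q [0.54 0.25 1.63 0.   1.27 2.12] t 43.15
```

L2 reads a clean 99×40 outline at (0.457, 0.307), so it has been knocked a few centimetres. I'll use the fresh pose.

```bash
python3 inch.py '[[[0.0368,0.0113,0.03,0.018,0.03],[0.0368,0.0113,0.03,0,0.03],[0.0369,0.0112,0.03,0,0.03],[0,0,0.035,0,0.03],[0,0,0.035,0,0.03],[0,0,0.018,0,0.03],[0,0,0,0,0.03],[0,0,0,0,0.03]]]'
python3 -c "
from h import *
go(.4574,.3073,.059,1.54-np.pi/2)"
python3 inch.py '[[[0,0,0.002,0,0.03],[0,0,0,0,0],[0,0,0,0,0],[0,0,0,0,0],[0,0,0,0,0],[0,0,0,0,0],[0,0,-0.03,0,0],[0,0,-0.05,0,0]]]'
```

```text
time: 44.15
position: [0.4586, 0.3096, 0.0631]
tool_rot: [1.0, -0.009, 0.001, -0.0]
contact_force: [-0.3, -0.3, 0.4]
finger_gap: 0.03
finger_force: 0.0
TURN 0.014 then SHIFT -0.0011 0.0023 0.0041 yaw -0.017 q [0.38 0.6  1.62 0.   0.92 1.97] t 44.15
time: 45.15
position: [0.4572, 0.309, 0.1393]
tool_rot: [1.0, -0.009, -0.002, 0.001]
contact_force: [0.1, -0.7, -1.0]
finger_gap: 0.0163
finger_force: 30.0
```

```bash
python3 inch.py '[[[0,0,0,-0.1824,0],[0,0,0,-0.1824,0],[0,0,0,-0.1824,0],[0,0,0,-0.1824,0],[0,0,0,-0.1824,0],[0,0,0,-0.1824,0],[0,0,0,-0.1824,0],[0,0,0,-0.1824,0]]]'|tail -4
python3 -c "
from h import *
go(*tr(-.13,-.1435),.139,np.pi/2+YAW)"
```

```text
tool_rot: [0.75, 0.662, -0.0, -0.0]
contact_force: [1.0, 0.4, -2.0]
finger_gap: 0.0155
finger_force: 30.0
TURN 0.006 then SHIFT -0.2964 0.1131 0.0005 yaw 1.447 q [0.38 0.49 1.56 0.   1.09 0.51] t 46.15
```

```bash
python3 inch.py '[[[-0.0494,0.0189,0,0.006,0],[-0.0494,0.0189,0,0,0],[-0.0494,0.0189,0,0,0],[-0.0494,0.0189,0,0,0],[-0.0494,0.0189,0,0,0],[-0.0494,0.0189,0,0,0],[0,0.043,0,0,0],[0,0.043,0,0,0]]]'|tail -4
python3 inch.py '[[[0,0.044,0,0,0],[0,0,0,0,0],[0,0,0,0,0]]]'
python3 -c "
from h import *
w=Cam('wrist','w12')
go(*tr(0,-.1435),.0715,np.pi/2+YAW)
g=cv2.cvtColor(w.im,cv2.COLOR_BGR2GRAY)
for c in (250,280,370,395): print(c,g[195:225:2,c])
"
```

```text
tool_rot: [0.754, 0.657, -0.0, -0.0]
contact_force: [1.0, 0.5, -1.3]
finger_gap: 0.0161
finger_force: 30.0
time: 47.52
position: [0.6587, -0.017, 0.1393]
tool_rot: [0.753, 0.657, -0.001, -0.001]
contact_force: [0.0, 0.1, -2.8]
finger_gap: 0.016
finger_force: 30.0
TURN -0.006 then SHIFT 0.0011 0.0017 0.0683 yaw 1.435 q [-0.2   0.71  1.19  0.    1.25 -0.07] t 47.575
250 [157 152 154 151 152  51  53  56  53  55  55  54  55  58  65]
280 [119 119 120 120 118  52  56  55  55  55  56  54  54  57  64]
370 [120 118 119 119 116  50  55  52  56  54  56  54  53  56  65]
395 [125 155 153 154 151  47  54  54  54  56  55  54  55  58  67]
```

```bash
python3 inch.py '[[[0.001,0.0017,0.03,-0.006,0],[0,0,0.025,0,0],[0,0,0.008,0,0],[0,0,0.005,0,0],[0,0,0,0,0],[0.002,0,0,0,0],[0.001,0,0,0,0],[0,0,0,0,0]]]';python3 -c "
from h import *
go(*tr(0,-.1400),.0695,np.pi/2+YAW)"
```

```text
time: 48.58
position: [0.6617, -0.0134, 0.0723]
tool_rot: [0.751, 0.66, 0.0, 0.0]
contact_force: [0.0, -0.0, -1.1]
finger_gap: 0.0158
finger_force: 30.0
TURN 0.000 then SHIFT 0.0007 -0.0010 0.0028 yaw 1.441 q [-0.2   0.79  1.23  0.    1.12 -0.07] t 48.575
```

```bash
python3 inch.py '[[[0.001,-0.001,0,0,0],[0.001,0,0,0,0],[0,0,0.001,0,0],[0,0,0.001,0,0],[0,0,0,0,0],[0,0,0,0,0]]]'
python3 inch.py '[[[0,0,0,0,0.03],[0,0,0,0,0.03],[0,0,0,0,0.03],[0,0,-0.03,0,0.03],[0,0,-0.05,0,0.03],[0,0,-0.06,0,0.03],[0,0,-0.04,0,0.03],[0,0,0,0,0.03]]]'|head -2
python3 -c "
from h import *
Cam('wrist','w13')
go(*tr(-.002,-.243),.16,np.pi/2+YAW)"
```

```text
time: 49.32
position: [0.6611, -0.0125, 0.0706]
tool_rot: [0.752, 0.66, -0.0, 0.001]
contact_force: [-1.3, -5.1, -0.0]
finger_gap: 0.0156
finger_force: 30.0
time: 50.32
position: [0.6617, -0.0114, 0.2537]
TURN 0.000 then SHIFT -0.1043 -0.0021 0.0909 yaw 1.441 q [-0.19  0.63  1.03  0.    1.48 -0.06] t 50.375
```

View pics/w13.png

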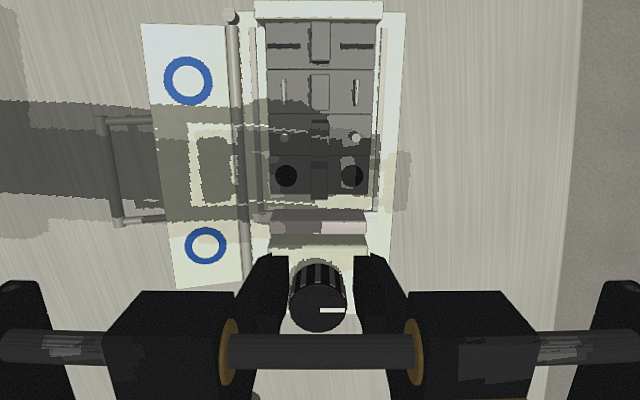

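All four blocks lie in a tight, square row between the jaws, columns about 265–380, tabs up. The knob top is at (318,306). Now the knob.

```bash
python3 -c "
from h import *
w=Cam('wrist'); p=w.plane([(318,306)],.118)[0]; print(p,tr(0,-.243))"
python3 inch.py '[[[-0.05,-0.001,0,-0.15,0.075],[-0.0543,0,0,0,0.075],[0,0,0,-0.15,0.075],[0,0,0,-0.15,0.075],[0,0,0,-0.15,0.075],[0,0,0,0,0.075],[0,0,0,0,0.075]]]'
python3 -c "
from h import *
w=Cam('wrist','w14')
go(*tr(0,-.243),.100,np.pi/2+YAW+.6)"
```

```text
[ 0.64589356 -0.1085477   0.118     ] [ 0.6474989  -0.11474954]
time: 51.3
position: [0.6544, -0.1151, 0.2492]
tool_rot: [0.524, 0.852, -0.0, -0.001]
contact_force: [0.2, -0.2, 0.0]
finger_gap: 0.0751
finger_force: 0.0
TURN -0.002 then SHIFT 0.0034 -0.0060 0.1494 yaw 2.039 q [-0.35  0.64  1.02  0.    1.49 -0.82] t 51.35
```

```bash
python3 - <<'E'
from h import *
w=Cam("wrist")
V=w.im.max(2); m=(V<75).astype(np.uint8); m[248:]=0
m=cv2.morphologyEx(m,cv2.MORPH_CLOSE,np.ones((9,9)))
n,l,s,c=cv2.connectedComponentsWithStats(m)
for i in range(1,n):
    if s[i,4]>800: print(s[i],c[i])
k=l[int(195)-0,320]; print("lab",k)
if k:
    ys,xs=np.where(l==k); b=ys.max(); P=w.plane([(np.median(xs[ys>b-30]),b),(xs.min(),0.5*(b+ys.min())),(xs.max(),0.5*(b+ys.min()))],.118); print(P)
    X=np.array([np.cos(2.039),np.sin(2.039)]); print("centre",P[0,:2]+.026*X)
E
```

```text
[  78    0  129   92 5719] [149.82287113  28.29200909]
[ 321    0  122  163 3537] [386.57958722  68.24823297]
[ 193  122   61   66 1478] [229.50270636 152.72056834]
[ 278  152   68   72 3783] [311.92201956 188.02616971]
lab 69
[[ 0.65684739 -0.13564309  0.118     ]
 [ 0.62043728 -0.12118402  0.118     ]
 [ 0.66650602 -0.09789436  0.118     ]]
centre [ 0.64511401 -0.1124412 ]
```

```bash
python3 -c "
from h import *
go(.646,-.1132,.100,np.pi/2+YAW+.6)"
```

```text
TURN -0.002 then SHIFT 0.0055 -0.0067 0.1497 yaw 2.039 q [-0.35  0.64  1.02  0.    1.49 -0.82] t 51.4
```

```bash
python3 inch.py '[[[0.0055,-0.0067,0,0,0.075],[0,0,0.05,0,0.075],[0,0,0.05,0,0.075],[0,0,0.03,0,0.075],[0,0,0.015,0,0.075],[0,0,0.004,0,0.075],[0,0,0,0,0.075]]]'
python3 inch.py '[[[0,0,0,0,0],[0,0,0,0,0],[0,0,0,0,0],[0,0,0,0,0]]]'
```

```text
time: 52.28
position: [0.6465, -0.1134, 0.1022]
tool_rot: [0.523, 0.852, 0.0, 0.001]
contact_force: [0.7, -0.4, 0.2]
finger_gap: 0.0749
finger_force: 0.0
time: 52.78
position: [0.646, -0.1135, 0.1016]
tool_rot: [0.523, 0.852, -0.0, 0.0]
contact_force: [-4.0, -1.3, 4.5]
finger_gap: 0.0511
finger_force: 30.0
```

```bash
python3 inch.py '[[[0,0,0,0.1,0],[0,0,0,0.1,0],[0,0,0,0.1,0],[0,0,0,0.1,0],[0,0,0,0.1,0],[0,0,0,0,0]]]'; python3 -c "
from h import *
o=arm.get_obs();print(o['ft_torque'],o['joint_positions'])"
```

```text
time: 53.52
position: [0.6463, -0.1135, 0.1016]
tool_rot: [0.717, 0.697, 0.0, 0.0]
contact_force: [-1.4, -0.9, 5.4]
finger_gap: 0.0515
finger_force: 30.0
[-0.16903359  0.19014475 -0.06947265] [-3.51973535e-01  7.39757033e-01  1.23746626e+00  2.70032654e-05
  1.16329807e+00 -3.22601460e-01]
```

Small drive torque, turning fine. Continuing and watching the torque.

```bash
python3 inch.py '[[[0,0,0,0.1,0],[0,0,0,0.1,0],[0,0,0,0.1,0],[0,0,0,0.1,0],[0,0,0,0.1,0],[0,0,0,0,0]]]'|sed -n 2,3p; python3 -c "
from h import *
o=arm.get_obs();print(o['ft_torque'],o['contact_force'],o['joint_positions'][5])"
python3 inch.py '[[[0,0,0,0.1,0],[0,0,0,0.1,0],[0,0,0,0.1,0],[0,0,0,0.1,0]]]'|sed -n 2,3p; python3 -c "
from h import *
o=arm.get_obs();print(o['ft_torque'],o['contact_force'],o['joint_positions'][5])"
python3 inch.py '[[[0,0,0,0.1,0],[0,0,0,0.1,0],[0,0,0,0.1,0],[0,0,0,0.1,0]]]'|sed -n 2,3p; python3 -c "
from h import *
o=arm.get_obs();print(o['ft_torque'],o['contact_force'],o['joint_positions'][5])"
```

```text
position: [0.6466, -0.1136, 0.1017]
tool_rot: [0.867, 0.498, 0.001, 0.001]
[-0.33343708 -0.3186067  -0.10172498] [ 1.68910273 -1.46534123  4.26253793] 0.1756500632953958
position: [0.6468, -0.1138, 0.1017]
tool_rot: [0.949, 0.316, 0.001, 0.001]
[-0.56786913 -0.452829    0.41558329] [ 2.32727518 -2.31457233  4.27915318] 0.5769808283093875
position: [0.6469, -0.114, 0.1017]
tool_rot: [0.993, 0.121, 0.001, 0.001]
[-0.7213244  -0.54824693  0.41478843] [ 3.28932591 -3.4871232   2.8710912 ] 0.976965470322556
```

```bash
python3 inch.py '[[[0,0,0,0.1,0],[0,0,0,0.1,0],[0,0,0,0.1,0],[0,0,0,0.1,0],[0,0,0,0.1,0],[0,0,0,0,0]]]'|sed -n 2,3p; python3 -c "
from h import *
o=arm.get_obs();print(o['ft_torque'],o['joint_positions'][5])"
python3 inch.py '[[[0,0,0,0,0.06],[0,0,0,0,0.08],[0,0,0,0,0.08],[0,0,-0.05,0,0.08],[0,0,-0.05,0,0.08],[0,0,-0.05,0,0.08],[0,0,0,0,0.08]]]'|head -2
python3 -c "
from h import *
w=Cam('wrist','w15'); go(.4615,.02,.055,np.pi/2+YAW)
V=w.im.min(2); y0,x0=150,250; s=(V[y0:245,x0:390]>150); 
u=w.px([[.646,-.113,.118],[.646+.02,-.113,.118],[.646,-.093,.118]]); print(u)
ys,xs=np.where(s); d=np.hypot(xs+x0-u[0,0],ys+y0-u[0,1]); k=d<32; print(np.c_[xs[k]+x0,ys[k]+y0].mean(0),k.sum())
a=w.plane([np.c_[xs[k]+x0,ys[k]+y0].mean(0)],.118)[0]; print(a, np.arctan2(a[1]+.113,a[0]-.646))"

```

```text
position: [0.6469, -0.1144, 0.1017]
tool_rot: [0.992, -0.128, 0.002, 0.001]
[-0.89432606 -0.44004234 -0.09155255] 1.475351093651497
time: 56.9
position: [0.647, -0.1135, 0.2553]
TURN 1.442 then SHIFT -0.1082 0.2005 0.1972 yaw -0.259 q [-0.35  0.61  1.05  0.    1.47  1.48] t 56.95
[[320.8611 198.6112]
 [314.3052 174.9023]
 [296.7091 204.716 ]]
[nan nan] 0
[nan nan nan] nan<string>:6: RuntimeWarning: Mean of empty slice.
  ret = um.true_divide(
<string>:7: RuntimeWarning: Mean of empty slice.
```

```bash
python3 - <<'E'
from h import *
w=Cam("wrist"); V=w.im.max(2).astype(int)
th=np.linspace(0,2*np.pi,72,endpoint=False)
best=[]
for t in th:
    P=[[.6452+r*np.cos(t),-.1128+r*np.sin(t),.118] for r in np.linspace(.010,.023,14)]
    u=w.px(P).round().astype(int); best.append(V[u[:,1],u[:,0]].mean())
best=np.array(best); i=np.argsort(-best)[:6]; print(np.median(best), [(round((th[j]+np.pi)%(2*np.pi)-np.pi,2),best[j].round()) for j in i])
# moving jaw edge vs row: grey profile along trainer y at ex=+-.045
for ex in(-.03,.03): 
    ys=np.arange(-.190,-.140,.003); u=w.px([[*tr(ex,y),.05] for y in ys]).round().astype(int); print([(round(y*1e3),int(V[b,a])) for y,(a,b) in zip(ys,u) if 0<=b<400])
E
```

```text
20.535714285714285 [(np.float64(-2.44), np.float64(101.0)), (np.float64(-2.36), np.float64(100.0)), (np.float64(-2.27), np.float64(78.0)), (np.float64(-0.17), np.float64(36.0)), (np.float64(-0.35), np.float64(36.0)), (np.float64(-0.26), np.float64(36.0))]
[(-190, 127), (-187, 123), (-184, 125), (-181, 64), (-178, 70), (-175, 68), (-172, 122), (-169, 116), (-166, 118), (-163, 116), (-160, 98), (-157, 68), (-154, 61), (-151, 20), (-148, 25), (-145, 29), (-142, 38)]
[(-190, 182), (-187, 183), (-184, 189), (-181, 59), (-178, 67), (-175, 94), (-172, 183), (-169, 175), (-166, 172), (-163, 194), (-160, 133), (-157, 112), (-154, 118), (-151, 35), (-148, 40), (-145, 41), (-142, 40)]
```

The knob line moved 2.28 rad with the gripper. The jaw face is now at -160 mm, 25 mm of travel or 1.25 rad, so the ratchet slipped about 1.0 rad. Now I'll close the flap.

```bash
python3 inch.py '[[[0,0,0,-0.17,0.032],[0,0,0,-0.17,0.032],[0,0,0,-0.17,0.032],[0,0,0,-0.17,0.032],[0,0,0,-0.17,0.032],[0,0,0,-0.17,0.032],[0,0,0,-0.17,0.032],[0,0,0,-0.17,0.032]]]'|head -2
python3 inch.py '[[[0,0,0,-0.17,0.032],[0,0,0,-0.17,0.032],[0.027,-0.05,0,0,0.032],[0.027,-0.05,0,0,0.032],[0.027,-0.05,0,0,0.032],[0.027,-0.05,0,0,0.032],[0,0,0,0,0.032],[0,0,0,0,0.032]]]'|head -3
python3 - <<'E'
from h import *
w=Cam("wrist"); V=cv2.GaussianBlur(w.im,(3,3),0).max(2).astype(int)
xs=np.arange(-.235,-.165,.002)
for ey in(-.10,-.12,-.145):
    u=w.px([[*tr(x,ey),.053] for x in xs]).round().astype(int); print(ey,u[0],[int(V[b,a]) for a,b in u])
xs=np.arange(-.115,-.055,.002)
u=w.px([[*tr(x,-.11),.026] for x in xs]).round().astype(int); print('hinge',[int(V[b,a]) for a,b in u])
go(.4615,.02,.055,np.pi/2+YAW)
E
```

```text
time: 58.0
position: [0.6456, -0.1131, 0.2488]
time: 59.0
position: [0.4619, 0.0195, 0.2504]
tool_rot: [0.751, 0.66, -0.0, -0.0]
-0.1 [285 143] [82, 84, 86, 85, 84, 83, 85, 86, 87, 86, 87, 88, 88, 78, 79, 84, 85, 84, 77, 85, 88, 87, 87, 87, 87, 85, 86, 86, 84, 86, 87, 87, 85, 85, 88]
-0.12 [286 164] [88, 85, 85, 88, 84, 85, 84, 85, 86, 88, 88, 88, 90, 80, 82, 85, 86, 83, 76, 82, 89, 89, 89, 88, 87, 99, 158, 156, 157, 156, 154, 86, 87, 85, 86]
-0.145 [287 190] [90, 88, 88, 85, 88, 87, 85, 88, 86, 88, 87, 88, 85, 76, 83, 84, 86, 83, 76, 82, 87, 88, 88, 89, 88, 101, 165, 160, 155, 156, 162, 160, 113, 88, 88]
hinge [221, 221, 221, 222, 221, 221, 221, 221, 221, 221, 221, 221, 224, 182, 146, 177, 188, 169, 179, 223, 202, 109, 192, 187, 207, 222, 221, 224, 157, 140]
TURN -0.000 then SHIFT 0.0006 -0.0008 0.1954 yaw 1.441 q [-0.21  0.18  1.68 -0.    1.28 -0.08] t 59.05
```

```bash
python3 inch.py '[[[0,-0.0025,0.06,0,0.032],[0,0,0.06,0,0.032],[0,0,0.045,0,0.032],[0,0,0.02,0,0.032],[0,0,0.012,0,0.032],[0,0,0,0,0.032],[0,0,0,0,0.032]]]'
python3 inch.py '[[[0,0,0,0,0],[0,0,0,0,0],[0,0,0,0,0],[0,0,0,0,0]]]'
```

```text
time: 59.92
position: [0.4599, 0.0198, 0.0548]
tool_rot: [0.752, 0.66, 0.0, 0.001]
contact_force: [0.2, 0.2, 0.0]
finger_gap: 0.0321
finger_force: 0.0
time: 60.42
position: [0.46, 0.0199, 0.0545]
tool_rot: [0.752, 0.66, 0.001, 0.001]
contact_force: [3.9, 0.2, 1.2]
finger_gap: 0.0108
finger_force: 30.0
```

```bash
python3 inch.py '[[[0,0.0032,-0.0097,0,0],[0,0.0038,-0.0094,0,0],[0,0.0046,-0.0089,0,0],[0,0.0053,-0.0087,0,0],[0,0.006,-0.0082,0,0],[0,0.0067,-0.0077,0,0],[0,0.0072,-0.0071,0,0],[0,0,0,0,0]]]'
```

```text
time: 61.42
position: [0.4947, 0.0153, 0.115]
tool_rot: [0.751, 0.66, -0.001, -0.001]
contact_force: [-12.7, -2.5, 13.0]
finger_gap: 0.0106
finger_force: 30.0
```

```bash
python3 inch.py '[[[0,0.0079,-0.0064,0,0],[0,0.0083,-0.0058,0,0],[0,0.0088,-0.0051,0,0],[0,0.0092,-0.0045,0,0],[0,0.0095,-0.0036,0,0],[0,0.0098,-0.0028,0,0],[0,0,0,0,0]]]'
```

```text
time: 62.3
position: [0.5497, 0.0079, 0.1435]
tool_rot: [0.752, 0.66, 0.0, 0.001]
contact_force: [-2.4, -2.9, 6.4]
finger_gap: 0.0109
finger_force: 30.0
```

```bash
python3 inch.py '[[[0,0.0099,-0.0021,0,0],[0,0.0099,-0.0012,0,0],[0,0.0075,-0.0004,0,0],[0,0,0,0,0],[0,0,0,0,0]]]'
python3 inch.py '[[[0,0.002,0,0,0],[0,0.002,0,0,0],[0,0,0,0,0],[0,0,0,0,0]]]'
```

```text
time: 62.92
position: [0.5762, 0.0044, 0.1465]
tool_rot: [0.752, 0.66, 0.0, 0.001]
contact_force: [-1.1, -3.9, 4.9]
finger_gap: 0.0106
finger_force: 30.2
time: 63.42
position: [0.5795, 0.004, 0.1464]
tool_rot: [0.752, 0.66, -0.0, 0.0]
contact_force: [-3.7, -4.9, 7.6]
finger_gap: 0.0105
finger_force: 30.2
```

```bash
python3 inch.py '[[[0,0.002,0,0,0],[0,0.002,0,0,0],[0,0,0,0,0]]]'|sed -n '2p;4p'
python3 inch.py '[[[0,0.002,0,0,0],[0,0.001,0,0,0],[0,0,0,0,0]]]'|sed -n '2p;4p'
```

```text
position: [0.5798, 0.004, 0.1463]
contact_force: [-29.2, -3.8, 21.1]
position: [0.5801, 0.004, 0.1462]
contact_force: [-47.3, -2.7, 30.9]
```

```bash
python3 inch.py '[[[0,-0.003,0,0,0],[0,-0.002,0,0,0],[0,0,0,0,0.02],[0,0,0,0,0.035],[0,0,0,0,0.035],[0,0,0,0,0.035],[0,0,-0.03,0,0.035],[0,0,-0.05,0,0.035]]]'
python3 inch.py '[[[0,0,-0.05,0,0.035],[0,0,-0.05,0,0.035],[0,-0.05,0,0,0.035],[0,-0.05,0,0,0.035],[0,0,0,0,0.035],[0,0,0,0,0.035]]]'|sed -n '1,2p;4p'
python3 -c "
from h import *
w=Cam('wrist','w16'); t=Cam('top','top1'); t0=cv2.imread('pics/top0.png')
A=cv2.resize(w.im[0:280,130:640],None,fx=1.1,fy=1.1); B=cv2.resize(t.im[80:300,140:540],(561,308),interpolation=3)
cv2.imwrite('pics/fin.png',np.vstack([A[:, :561],B])[:600])"
```

```text
time: 65.18
position: [0.5812, 0.0041, 0.2253]
tool_rot: [0.752, 0.66, -0.001, -0.001]
contact_force: [0.2, 1.0, 1.1]
finger_gap: 0.0352
finger_force: 0.0
time: 65.92
position: [0.4833, 0.0168, 0.326]
contact_force: [0.1, 0.3, -0.2]
```

View pics/fin.png

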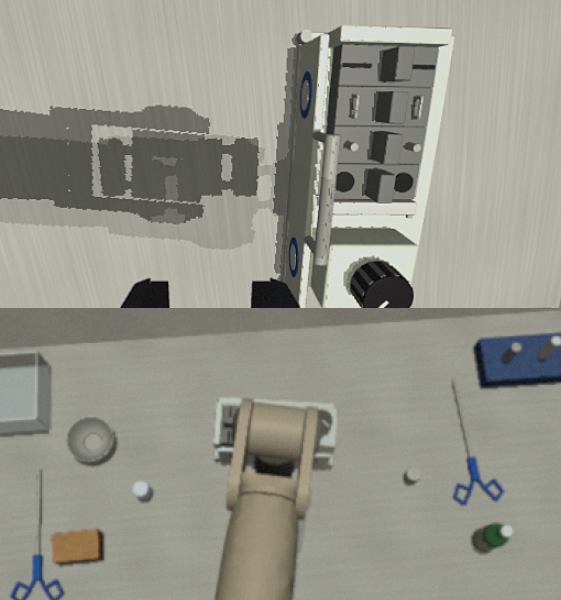

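The final picture shows the four blocks clamped tight between the jaws, upper crop (330–435, 45–215), with the flap upright and the bar at (325,200). The jar, weight, bowl, box, graspers and spray are all where they started, and nothing is touching.

```bash
python3 -c "
from station import arm
print(arm.sign_off())"
```

```text
the job is handed in; nothing more can be done
None
```

The job is done and handed in: all four blocks are clamped in the bay, the ratchet slipped about 1.0 rad (57°), the flap is pushed back up against its closed stop, and everything else on the table is still in place.

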